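Wipe the lava chips off the sprung weighing pan

ROBOT

A 7-joint arm with a two-finger parallel gripper is mounted at the origin on the work surface. World frame = base frame: x ahead of the robot, y to its left, z up, the work surface at z = 0. Lengths are in m, angles in rad, forces in N, time in s.
With the tool pointing down it reaches from about 0.4 to 0.85 m from the base axis. Payload 4.5 kg.
Tool frame: the origin (TCP) lies between the finger pads; the fingertips stand r.tip_reach ahead of it and the grasp point (between the pads) lies 3 mm ahead of it (r.tip_reach is the distance from the TCP to the fingertips, in m); z points along the fingers, y is the line along which they close (so a half turn about z gives the same grasp; the last joint's range is limited). The gripper opens to 88 mm and grips with 3 to 60 N. Pads are 18 mm wide; open, the fingers measure 123 mm over their backs; the gripper's body (75 mm by 187 mm) begins 45 mm behind the grasp point.
Start: joints at [-1.301, 0.689, -0.195, 1.565, 0.157, 0.902, -0.215], TCP at [0.146, 0.608, 0.261] pointing down, gripper open.
Joint ranges: [-3.01, 3.01], [-0.46, 2.08], [-1.47, 1.51], [0.13, 2.56], [-1, 4.14], [0.04, 2.09], [-2.66, 2.66]. Speed limits (rad/s): [2.57, 2.57, 3.14, 3.14, 3.14, 3.14, 3.14].

INTERFACE

Orientations are given as a unit quaternion [x, y, z, w].
In Python, from plant import r gives the robot as it stands.
- The arm moves only by the tool step_arm, never from a script. Its argument "motion" is a list of rows, each an object with "dp": the shift along the tool's x, y, z in mm, a list of three; "twist": the turn, a rotation vector about the tool's x, y, z in rad, a list of three; "hand": the opening, from -1 (shut) to 1 (fully open). In form: [{"dp": [dx, dy, dz], "twist": [rx, ry, rz], "hand": hand}, ...]. A call has 1 to 5 rows; each row is the pose to reach, as a shift and turn from the pose commanded when the call began, along the tool's axes at that moment; what a row does not reach only later rows make up. A row lasts 1/8 s, in which the tool goes at most 62.5 mm and 10.7 degrees, less where a joint would pass 70% of its speed; a pose out of reach is approached as far as the arm can. A call with a gripper value outside its range is refused whole. The fingers move at their own pace and stop on an object; "force" is the grip in N (left out, the last holds). Time passes only in rows, so rows that repeat a pose let the fingers close. It gives the time, the measured TCP pose, the force, the opening and the grip force at its end, in the units of the state.
- r.get_state(): the state, without advancing time (a new reading comes with each control period).
- r.snapshot(name): name is "side" or "top"; returns a dict with "pixels" (480x640x3 uint8, red, green, blue), "depth" (480x640 float32, m along the optical axis (not along the pixel's ray), 0 where there is no reading), "fx", "fy", "cx", "cy" (pixels), "D" ([k1, k2, p1, p2, k3] as OpenCV has them; the pictures are not rectified), "xyz" and "orientation" of the camera in the world. Camera axes: x right, y down, z forward; pixel columns grow to the right and rows downward; lengths in m; the calibration is good to about 2 mm. A picture is of the moment at which its call begins.
- r.finish_job(): hands the job in; it is judged then, once.
Trained networks look in the newest picture that a camera, given by its name, has taken for a name from the list of things; names that differ only in an ending like _2 or _b are one class to them, and where a whole thing is asked for, a point or a joint stands for the part that bears it (a point fixed in the world has none). Each returns a list of dicts, best first, with "score" (0 to 1); they miss things now and then, are a little off and sometimes report something else, mostly with a low value. They report only what shows in the picture. A call takes as long as a camera call. They do not tell look-alikes from the thing itself.
- r.search_frame(camera, thing): "at" ([x, y, z] in m, in the coordinates of the camera as it stood for that picture, good to about 4 mm: the middle of the surface that is visible of it).
The state is a dict: "clock": time; "q": joint angles; "qd": joint speeds; "joint_torque": joint torques, N m; "tool_pos": TCP position; "eef_rot": TCP orientation; "contact_force": force on the tool from outside, world axes, zero at the start; "moment": the same for the moment, N m; "opening": opening from 0.0 (shut) to 1.0 (fully open); "finger_force": force on a finger pad.
Only numpy, scipy, OpenCV 4.12 (cv2) and the standard library are available. Lean on these libraries where they do the work, as an engineer would, in place of code of your own. Each camera call takes 0.05 s, during which the arm holds its last target. There are 200 camera calls.

TASK

Take the scraper block out of its sloped rest and use it to wipe all four lava chips off the weighing pan, over the pan's open edge into the catch bin, then lay the scraper back in its sloped rest as it was. Wipe gently: the pan rides on springs and must never be pushed down to its stop. Move the chips only with the scraper, never with the gripper or arm, and leave the vial, filter disc, pipe elbow and valve where they are.

Things in the scene. Friction and masses are not known exactly. Their poses are not given: they have to be found in the camera images.
- station: fixed weighing station. Origin on the bench under the pan's centre, z up, x across, y along the pan. From -y to +y: grey catch bin (y -315 to -125 mm), steel pan (-132 to +130), steel chute 130 mm wide that begins at y +145, 105 mm up, and rises away at 35 degrees, aluminium funnel over its top (y +335, 262 to 397 mm up, 170 mm across). Nothing is above pan or bin
- pan_mid (a point): centre of the pan's flat steel face, 75 mm above the bench; axes as the station's. Face 170 mm wide (x) between side lips, 262 mm long (y); lips 15 mm high, 4 mm thick, on both x sides and at the back (inner side y +130 mm). The edge at y -132 mm is open, 20 mm above the bin's rim. Chips start between y -126 and +36 mm; behind that the face is empty
- pan (a joint): how far the pan is pressed down on its springs, m: 0 at rest (upper end), 0.010 at its stop. It begins to move at about 3 N of downward push and then yields 1.5 N per mm; it springs back
- bin_in (a point): centre of the catch bin's inner floor, 5 mm above the bench; axes as the station's. Inside 190 mm (x) by 180 mm (y), walls 5 mm thick, rim 55 mm above the bench
- rest: fixed dark wood rest, 170 mm wide (y), like a small lectern: its sloped plate faces -x, tilted 32 degrees from level about the rest's y axis, rising towards +x. Origin on the bench under rest_seat, z up
- rest_seat (a point): point on the sloped plate, 62 mm above the bench, where the scraper's underside centre lies when it is at home in the middle of the rest; axes as the rest's (level). A ledge 22 mm high, at right angles to the plate, 22.5 mm down the slope from this point, stops the scraper sliding off; the plate runs 50 mm up the slope from this point, so the scraper may be laid down some mm up-slope; sides open
- scraper: 0.25 to 0.46 kg; aluminium bar 145 mm long (y), 44 wide (x), 30 high (z), wooden handle on its middle 24 mm thick (x), 80 long (y), from 30 to 95 mm above the underside. Origin: centre of underside; z along the handle; same either way round. Starts in the rest against the ledge, x up the slope, so the handle leans 32 degrees to the rest's -x side; up to 8 mm off the middle along y. Grip 30 to 60 N
- chip0: dark grey lava chip, an irregular flat seven-sided slab 64 mm long (its x), 44 mm wide, 22 mm thick, 50 to 100 g, lying flat on the pan; origin at the middle of its underside, z up
- chip1: dark grey lava chip, an irregular flat seven-sided slab 60 mm long (its x), 48 mm wide, 20 mm thick, 50 to 100 g, lying flat on the pan; origin at the middle of its underside, z up
- chip2: dark grey lava chip, an irregular flat seven-sided slab 62 mm long (its x), 46 mm wide, 24 mm thick, 50 to 100 g, lying flat on the pan; origin at the middle of its underside, z up
- chip3: dark grey lava chip, an irregular flat seven-sided slab 60 mm long (its x), 42 mm wide, 21 mm thick, 50 to 100 g, lying flat on the pan; origin at the middle of its underside, z up
- vial: cobalt glass vial with a black cap, 34 mm across, 98 mm high, standing on the bench beyond the station (its +x side); origin under its centre. Leave alone
- disc: chunky dark silicon carbide filter disc, 90 mm across, 24 mm thick, flat on the bench on the station's +x side; origin under its centre. Leave alone
- elbow: bronze pipe elbow, about 95 by 95 by 38 mm, lying on the bench on the station's +x side; origin at its underside. Leave alone
- valve: steel ball valve with a flat lever, 120 mm long, 52 mm high, lying on the bench on the rest's +x side; origin under its body. Leave alone
There are look-alikes about, which are no part of the job. Leave any blue or white look-alike of the chip2 alone.

How it is judged:
On the way, in this order (a step that is already met when the one before it is completed fails the run):
1. the scraper has been lifted out of its rest and lowered to the pan (x of scraper in the frame of pan_mid between -0.06 and 0.06 m and y of scraper in the frame of pan_mid between -0.16 and 0.13 m and z of scraper in the frame of pan_mid between -0.012 and 0.018 m), for 0.1 s.
2. all four chips are in the catch bin (x of chip0 in the frame of bin_in between -0.097 and 0.097 m and y of chip0 in the frame of bin_in between -0.095 and 0.095 m and z of chip0 in the frame of bin_in between -0.01 and 0.062 m and x of chip1 in the frame of bin_in between -0.097 and 0.097 m and y of chip1 in the frame of bin_in between -0.095 and 0.095 m and z of chip1 in the frame of bin_in between -0.01 and 0.062 m and x of chip2 in the frame of bin_in between -0.097 and 0.097 m and y of chip2 in the frame of bin_in between -0.095 and 0.095 m and z of chip2 in the frame of bin_in between -0.01 and 0.062 m and x of chip3 in the frame of bin_in between -0.097 and 0.097 m and y of chip3 in the frame of bin_in between -0.095 and 0.095 m and z of chip3 in the frame of bin_in between -0.01 and 0.062 m), for 0.2 s.
At the end, for the whole second after the job is handed in: all four chips lie still inside the catch bin, below the pan's level; the scraper lies still in its sloped rest (underside centre within 35 mm of rest_seat, handle leaning 25 to 39 degrees, long side within 0.2 rad of the rest's), released (all of step 2 and distance between scraper and rest_seat below 0.035 m and angle between scraper's own z axis and vertical between 0.44 and 0.68 rad and angle between the y axis of scraper and the y axis of rest, either way round below 0.2 rad and linear speed of each of scraper, chip0, chip1, chip2, chip3 below 0.02 m/s); the robot touches nothing.
It fails at once if the pan is pushed down (practically) to its stop: more than 9 mm of its 10 (value of joint pan above 0.009 m).
It fails at once if the gripper or arm touches a chip (contact force between any of the fingers, the arm and chip0 above 0.5 N or contact force between any of the fingers, the arm and chip1 above 0.5 N or contact force between any of the fingers, the arm and chip2 above 0.5 N or contact force between any of the fingers, the arm and chip3 above 0.5 N).
It fails at once if a bystander is moved by more than 20 mm (distance of any of vial, disc, elbow, valve from where it was at the start of the episode above 0.02 m).
It also fails if it takes over 64 s, if anything falls off the work surface, if the arm or the gripper's body presses on something with over 40 N, if the wrist force passes 120 N, or if a joint passes its speed limit or range.

## Working session

There is one attempt and no reset: what is moved stays moved. The work goes in short steps, Python scripts to look and compute and a tool call to move; the robot and the scene stay as the last step left them, time stands still between calls to the robot, and variables do not carry over. Pictures are saved under pics/ and viewed, at most 10 in all, crops included, and the job is handed in when it is done.

Besides the shell and the picture viewer there is one more tool, called after "Emit:" as name([rows], argument=value, ...), one row to a line, values as JSON. step_arm: Moves the arm, as the interface text tells. Its arguments: {"type":"object","properties":{"motion":{"type":"array"},"force":{"type":"number"}},"required":["motion"]}

```bash
mkdir -p pics; ls; cat > h.py <<'E'
import numpy as np,cv2
from plant import r
from scipy.spatial.transform import Rotation as R
def snap(n,f=None):
    s=r.snapshot(n)
    if f: cv2.imwrite('pics/'+f,s['pixels'][:,:,::-1])
    return s
def w(s,p): return R.from_quat(s['orientation']).apply(p)+np.array(s['xyz'])
def cloud(s):
    v,u=np.mgrid[0:480,0:640]
    K=np.array([[s['fx'],0,s['cx']],[0,s['fy'],s['cy']],[0,0,1]])
    n=cv2.undistortPoints(np.stack([u,v],-1).reshape(-1,1,2).astype(float),K,np.array(s['D'])).reshape(-1,2)
    d=s['depth'].reshape(-1,1)
    P=w(s,np.hstack([n*d,d])).reshape(480,640,3); P[s['depth']==0]=np.nan
    return P
E
python3 - <<'E'
from h import *
print(r.get_state(),r.tip_reach)
for c in('side','top'):
    s=snap(c,c+'0.png');print(c,s['xyz'],s['orientation'],s['fx'])
    for t in('station','rest','scraper','chip0','chip1','chip2','chip3','vial','disc','elbow','valve','pan'):
        print(t,[(round(d['score'],2),w(s,d['at']).round(3)) for d in r.search_frame(c,t)])
E
```

```text
pics
{'clock': 0.0, 'q': array([-1.30120445,  0.69000614, -0.19450258,  1.56635613,  0.15732295,
        0.9025416 , -0.21511614]), 'qd': array([-0.0015346 ,  0.00139315,  0.0005227 , -0.0001325 , -0.00091671,
       -0.00018276,  0.00052324]), 'joint_torque': array([ 9.69503089e-04, -5.27556574e+01, -1.26635056e+00, -1.53434139e+01,
       -5.26077719e-02,  6.32862153e-03,  1.61068037e-04]), 'tool_pos': array([0.14592463, 0.60709478, 0.25989269]), 'eef_rot': array([ 1.17585623e-01,  9.93062285e-01, -9.58187896e-04, -2.85987048e-05]), 'contact_force': array([-0.0345149 ,  0.61773887,  0.90858127]), 'moment': array([-0.01923204, -0.01219307,  0.0392973 ]), 'finger_force': 0.0, 'opening': 0.997720743303219} 0.022
side [0.42791878 0.62086914 0.79195398] [-0.11549015  0.91799633 -0.37703489  0.04230197] 528.6469786217522
station [(0.9, array([0.52 , 0.255, 0.075]))]
rest [(0.8, array([ 0.474, -0.322,  0.043]))]
scraper [(0.88, array([ 0.447, -0.305,  0.102]))]
chip0 [(0.9, array([0.57 , 0.101, 0.092])), (0.86, array([0.683, 0.149, 0.021])), (0.81, array([0.563, 0.181, 0.098])), (0.78, ar
[... 1759 characters left out ...]
), (0.57, array([0.478, 0.167, 0.098]))]
chip2 [(0.88, array([0.568, 0.09 , 0.095])), (0.71, array([0.484, 0.085, 0.094])), (0.7, array([0.686, 0.137, 0.019])), (0.57, array([0.478, 0.167, 0.098]))]
chip3 [(0.88, array([0.568, 0.09 , 0.095])), (0.71, array([0.484, 0.085, 0.094])), (0.7, array([0.686, 0.137, 0.019])), (0.57, array([0.478, 0.167, 0.098]))]
vial [(0.51, array([0.696, 0.038, 0.075]))]
disc [(0.92, array([0.717, 0.268, 0.023]))]
elbow [(0.97, array([ 0.729, -0.052,  0.029])), (0.69, array([0.514, 0.272, 0.078]))]
valve [(0.87, array([ 0.585, -0.375,  0.038])), (0.45, array([0.521, 0.197, 0.076])), (0.26, array([ 0.48 , -0.362,  0.078]))]
pan [(0.93, array([0.52 , 0.198, 0.077]))]
```

View both.

View pics/top0.png

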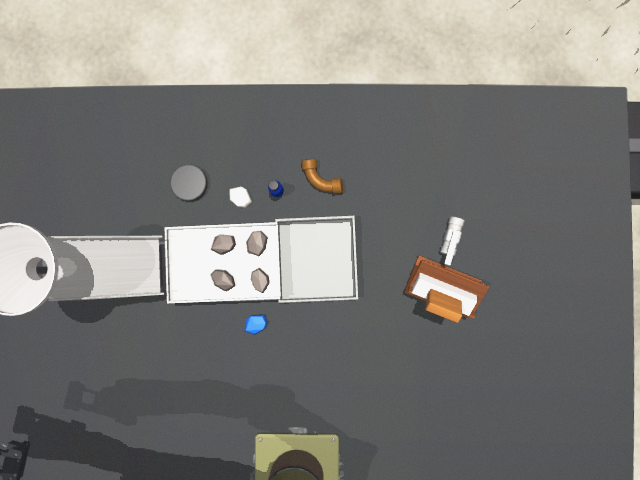

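View pics/side0.png

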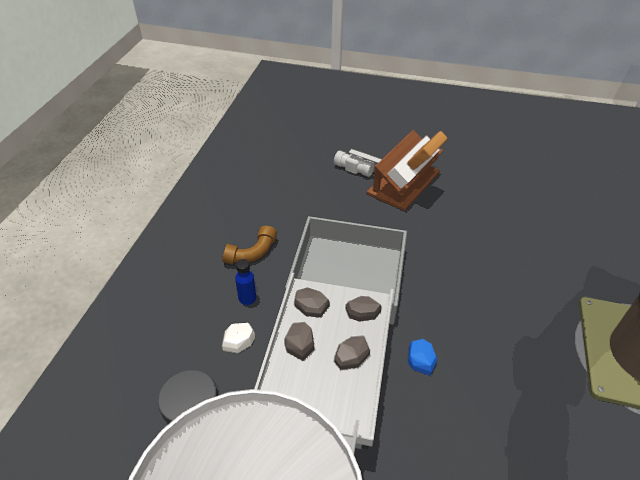

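Top picture: four dark chips on the pan at (222,243), (257,242), (222,280) and (260,280). The blue (256,324) and white (240,197) look-alikes lie on the bench off the pan. The scraper is in its rest at (445,300) with its handle towards the robot, and the valve is at (453,235). The side view shows the same layout. Next I fit box models to the depth clouds for the exact poses.

```bash
cat >> h.py <<'E'
from scipy.optimize import least_squares
def box(p,lo,hi):
    lo,hi=np.array(lo),np.array(hi);q=np.abs(p-(lo+hi)/2)-(hi-lo)/2
    return np.linalg.norm(np.maximum(q,0),axis=1)+np.minimum(q.max(1),0)
def Z(a): return R.from_euler('z',a)
def d_scr(p): return np.minimum(box(p,[-.022,-.0725,0],[.022,.0725,.03]),box(p,[-.012,-.04,.03],[.012,.04,.095]))
TI=R.from_euler('y',-32,degrees=True)
def f_rest(v,P):
    p=(Z(v[2])*TI).inv().apply(P-np.array([v[0],v[1],.062]))
    pl=np.minimum(box(p,[-.0225,-.085,-.012],[.05,.085,0]),box(p,[-.0345,-.085,-.012],[-.0225,.085,.022]))
    return np.minimum(np.abs(d_scr(p-[0.,v[3],0])),np.abs(pl))
def f_st(v,P):
    p=Z(v[2]).inv().apply(P-np.array([v[0],v[1],0]))
    B=[([-.085,-.132,.068],[.085,.13,.075]),([-.089,-.132,.07],[-.085,.134,.09]),([.085,-.132,.07],[.089,.134,.09]),([-.089,.13,.07],[.089,.134,.09]),
    ([-.1,-.315,0],[-.095,-.125,.055]),([.095,-.315,0],[.1,-.125,.055]),([-.1,-.315,0],[.1,-.31,.055]),([-.1,-.315,0],[.1,-.125,.005])]
    return np.min([np.abs(box(p,*b)) for b in B],0)
def fit(f,v,P):
    o=least_squares(f,v,args=(P,),loss='cauchy',f_scale=.002,x_scale=[.01,.01,.05,.01][:len(v)])
    return o.x,np.median(f(o.x,P))
def crop(P,lo,hi): 
    P=P.reshape(-1,3); return P[((P>lo)&(P<hi)).all(1)]
E
python3 - <<'E'
from h import *
C=[cloud(snap(c)) for c in('top','side')]
for Q in (C[0],C[1],np.vstack([c.reshape(-1,3) for c in C])):
    P=crop(Q,[.36,-.46,.03],[.56,-.22,.2])
    best=min((fit(f_rest,[.47,-.34,a,0.],P) for a in(-.2,-.4,-.6)),key=lambda b:b[1]); print('rest',best,len(P))
    P=crop(Q,[.40,-.1,.0],[.63,.36,.1]); P=P[~((P[:,2]<.003))]
    print('st',fit(f_st,[.52,.205,.03],P),len(P))
E
```

```text
rest (array([ 0.45440909, -0.35933727, -0.38474626,  0.00437795]), np.float64(0.0012908922330969637)) 3086
st (array([0.5213165 , 0.16950555, 0.04488588]), np.float64(0.0018138322870543356)) 12895
rest (array([ 0.45625815, -0.35632927, -0.38567882,  0.00442981]), np.float64(0.0010911871268335233)) 2651
st (array([0.52321517, 0.17160585, 0.04520475]), np.float64(0.0012387434836622414)) 18572
rest (array([ 0.45569367, -0.35667947, -0.38678654,  0.00455947]), np.float64(0.0012349573069316347)) 5737
st (array([0.52284462, 0.17063126, 0.04290488]), np.float64(0.0014673827771139389)) 31467
```

```bash
cat >> h.py <<'E'
SEAT=np.array([.4555,-.3572,.062]); RY=-.3865; OFF=.0045
RR=Z(RY)*TI; HOME=SEAT+RR.apply([0,OFF,0])
ST=np.array([.5227,.1707,0]); SY=.0445
G=R.from_matrix(np.array([[0,1,0],[1,0,0],[0,0,-1]]))
def st(p): return ST+Z(SY).apply(p)
def go(p,Rt,name=''):
    s=r.get_state();R0=R.from_quat(s['eef_rot']);d=np.array(p)-s['tool_pos']
    print(name,'dp',(R0.inv().apply(d)*1000).round(1).tolist(),'twist',(R0.inv()*Rt).as_rotvec().round(3).tolist(),'dist',np.linalg.norm(d).round(3),'t',s['clock'])
def goal(o,Rs,h=.075): return o+Rs.apply([0,0,h]),Rs*G
E
python3 - <<'E'
from h import *
print(HOME,goal(HOME,RR)[0],goal(HOME,RR,.2)[0])
go([.38,.12,.38],Z(.5)*G,'w1')
E
```

```text
[ 0.45719627 -0.35303195  0.062     ] [ 0.42038408 -0.33805051  0.12560361] [ 0.35903042 -0.31308145  0.23160962]
w1 dp [-341.5, -419.6, -119.3] twist [0.0, -0.0, 0.835] dist 0.554 t 1.4
```

Emit:
step_arm([
  {"dp": [-340, -420, -120], "twist": [0, 0, 0.83], "hand": 1},
  {"dp": [-340, -420, -120], "twist": [0, 0, 0.83], "hand": 1},
  {"dp": [-340, -420, -120], "twist": [0, 0, 0.83], "hand": 1},
  {"dp": [-340, -420, -120], "twist": [0, 0, 0.83], "hand": 1},
  {"dp": [-340, -420, -120], "twist": [0, 0, 0.83], "hand": 1},
])

```text
clock: 2.02
tool_pos: [0.278, 0.3307, 0.3291]
eef_rot: [0.509, 0.86, 0.001, 0.0]
contact_force: [1.1, 0.5, 0.5]
opening: 0.999
finger_force: 0.0
```

```bash
python3 -c "
from h import *
print(r.get_state()['tool_pos'],r.get_state()['q'].round(2))
go([.38,.12,.38],Z(.5)*G,'w1')
p,q=goal(HOME,RR,.2);go(p,q,'pre')"
```

```text
[0.27799778 0.33065312 0.32914754] [-1.    0.34  0.02  2.02 -0.01  0.78 -0.46]
w1 dp [-233.7, -11.8, -50.9] twist [0.001, -0.0, 0.002] dist 0.24 t 2.025
pre dp [-603.4, -238.6, 97.1] twist [-0.52, -0.249, 0.864] dist 0.656 t 2.025
```

Emit:
step_arm([
  {"dp": [-235, -10, -50], "twist": [0, 0, 0.0], "hand": 1},
  {"dp": [-235, -10, -50], "twist": [0, 0, 0.2], "hand": 1},
  {"dp": [-235, -10, -50], "twist": [0, 0, 0.4], "hand": 1},
  {"dp": [-600, -240, 95], "twist": [-0.52, -0.25, 0.864], "hand": 1},
  {"dp": [-600, -240, 95], "twist": [-0.52, -0.25, 0.864], "hand": 1},
])

```text
clock: 2.65
tool_pos: [0.3593, 0.0458, 0.3341]
eef_rot: [0.743, 0.654, 0.08, 0.118]
contact_force: [2.4, -2.8, 0.4]
opening: 1.0
finger_force: 0.0
```

```bash
python3 -c "
from h import *
print(r.get_state()['tool_pos'],r.get_state()['q'].round(2))
p,q=goal(HOME,RR,.2);go(p,q,'pre')"
```

```text
[0.3592971  0.04577637 0.33412371] [-0.72  0.14  0.38  2.39  0.28  0.4  -0.72]
pre dp [-352.1, 12.7, 123.1] twist [-0.269, -0.073, 0.248] dist 0.373 t 2.65
```

```bash
python3 -c "
from h import *
p,q=goal(HOME,RR,.2);go([.43,-.12,.30],q,'mid');go(p,q,'pre')"
```

```text
mid dp [-153.8, 77.1, 63.5] twist [-0.269, -0.073, 0.248] dist 0.183 t 2.65
pre dp [-352.1, 12.7, 123.1] twist [-0.269, -0.073, 0.248] dist 0.373 t 2.65
```

Emit:
step_arm([
  {"dp": [-154, 77, 63], "twist": [-0.1, -0.03, 0.1], "hand": 1},
  {"dp": [-154, 77, 63], "twist": [-0.2, -0.05, 0.2], "hand": 1},
  {"dp": [-154, 77, 63], "twist": [-0.27, -0.073, 0.25], "hand": 1},
  {"dp": [-352, 13, 123], "twist": [-0.27, -0.073, 0.25], "hand": 1},
  {"dp": [-352, 13, 123], "twist": [-0.27, -0.073, 0.25], "hand": 1},
])

```text
clock: 3.28
tool_pos: [0.3786, -0.0885, 0.2982]
eef_rot: [0.79, 0.575, 0.068, 0.203]
contact_force: [0.5, -0.5, -1.0]
opening: 1.001
finger_force: 0.0
```

```bash
python3 -c "
from h import *
print(r.get_state()['tool_pos'],r.get_state()['q'].round(2))
p,q=goal(HOME,RR,.2);go(p,q,'pre')"
```

```text
[ 0.37864314 -0.08847335  0.29816153] [-0.18  0.25  0.09  2.5   1.36  0.26 -1.72]
pre dp [-208.2, 13.8, 108.2] twist [-0.141, 0.089, 0.101] dist 0.235 t 3.275
```

```bash
python3 -c "
from h import *
p,q=goal(HOME,RR,.2);go([.46,-.2,.28],q,'mid');go(p,q,'pre')"
```

```text
mid dp [-75.2, 93.0, 71.3] twist [-0.141, 0.089, 0.101] dist 0.139 t 3.275
pre dp [-208.2, 13.8, 108.2] twist [-0.141, 0.089, 0.101] dist 0.235 t 3.275
```

Emit:
step_arm([
  {"dp": [-75, 93, 71], "twist": [0, 0, 0], "hand": 1},
  {"dp": [-75, 93, 71], "twist": [-0.14, 0.09, 0.1], "hand": 1},
  {"dp": [-75, 93, 71], "twist": [-0.14, 0.09, 0.1], "hand": 1},
  {"dp": [-208, 14, 108], "twist": [-0.14, 0.09, 0.1], "hand": 1},
  {"dp": [-208, 14, 108], "twist": [-0.14, 0.09, 0.1], "hand": 1},
])

```text
clock: 3.9
tool_pos: [0.4004, -0.2408, 0.2523]
eef_rot: [0.798, 0.546, 0.123, 0.224]
contact_force: [0.4, 0.1, 0.3]
opening: 1.002
finger_force: 0.0
```

```bash
python3 -c "
from h import *
print(r.get_state()['tool_pos'],r.get_state()['q'].round(2))
p,q=goal(HOME,RR,.2);go(p,q,'pre')
p,q=goal(HOME,RR,.15);go(p,q,'pre2')"
```

```text
[ 0.4004284  -0.24081738  0.25234137] [ 0.74  0.47 -0.46  2.47  2.42  0.37 -2.38]
pre dp [-81.4, -22.0, 15.8] twist [-0.044, 0.039, 0.027] dist 0.086 t 3.9
pre2 dp [-79.5, -19.8, 65.8] twist [-0.044, 0.039, 0.027] dist 0.105 t 3.9
```

Emit:
step_arm([
  {"dp": [-80, -20, 40], "twist": [-0.044, 0.039, 0.027], "hand": 1},
  {"dp": [-80, -20, 40], "twist": [-0.044, 0.039, 0.027], "hand": 1},
  {"dp": [-80, -20, 66], "twist": [-0.044, 0.039, 0.027], "hand": 1},
  {"dp": [-80, -20, 66], "twist": [-0.044, 0.039, 0.027], "hand": 1},
  {"dp": [-80, -20, 66], "twist": [-0.044, 0.039, 0.027], "hand": 1},
])

```text
clock: 4.53
tool_pos: [0.3825, -0.3223, 0.1894]
eef_rot: [0.798, 0.537, 0.152, 0.228]
contact_force: [-0.1, 0.3, 1.6]
opening: 0.999
finger_force: 0.0
```

```bash
python3 -c "
from h import *
print(r.get_state()['tool_pos'],r.get_state()['q'].round(2))
p,q=goal(HOME,RR,.15);go(p,q,'pre2')
p,q=goal(HOME,RR,.075);go(p,q,'grasp')"
```

```text
[ 0.38252537 -0.3222512   0.1894185 ] [ 1.07  0.7  -0.58  2.46  2.73  0.51 -2.41]
pre2 dp [-0.4, 1.0, 0.9] twist [-0.003, 0.002, 0.002] dist 0.001 t 4.525
grasp dp [-0.2, 1.2, 75.9] twist [-0.003, 0.002, 0.002] dist 0.076 t 4.525
```

Emit:
step_arm([
  {"dp": [0, 1, 25], "twist": [-0.003, 0.002, 0.002], "hand": 1},
  {"dp": [0, 1, 50], "twist": [-0.003, 0.002, 0.002], "hand": 1},
  {"dp": [0, 1, 65], "twist": [-0.003, 0.002, 0.002], "hand": 1},
  {"dp": [0, 1, 76], "twist": [-0.003, 0.002, 0.002], "hand": 1},
  {"dp": [0, 1, 76], "twist": [-0.003, 0.002, 0.002], "hand": 1},
])

```text
clock: 5.15
tool_pos: [0.4203, -0.3384, 0.1247]
eef_rot: [0.798, 0.536, 0.154, 0.229]
contact_force: [0.7, 1.0, -0.2]
opening: 1.005
finger_force: 0.0
```

```bash
python3 -c "
from h import *
print(r.get_state()['q'].round(2),r.get_state()['contact_force'])
p,q=goal(HOME,RR,.075);go(p,q,'grasp')
s=snap('top');cv2.imwrite('pics/g.png',cv2.resize(s['pixels'][220:360,350:530,::-1],None,fx=4,fy=4))"
```

```text
[ 1.01  0.87 -0.55  2.38  2.75  0.62 -2.39] [ 0.70548421  0.96160755 -0.2382328 ]
grasp dp [0.4, 0.4, -0.8] twist [-0.0, 0.0, -0.001] dist 0.001 t 5.15
```

View pics/g.png

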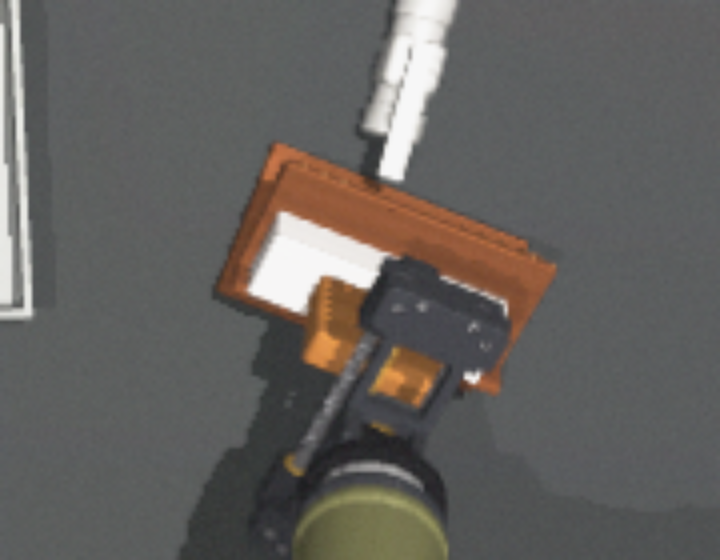

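The crop shows the open fingers straddling the orange handle (around 390,370 in the crop), clear of the valve. Closing now.

Emit:
step_arm([
  {"dp": [0, 0, 0], "twist": [0, 0, 0], "hand": -1},
  {"dp": [0, 0, 0], "twist": [0, 0, 0], "hand": -1},
  {"dp": [0, 0, 0], "twist": [0, 0, 0], "hand": -1},
  {"dp": [0, 0, 0], "twist": [0, 0, 0], "hand": -1},
  {"dp": [0, 0, 0], "twist": [0, 0, 0], "hand": -1},
], force=50)

```text
clock: 5.82
tool_pos: [0.42, -0.3387, 0.1248]
eef_rot: [0.798, 0.536, 0.154, 0.229]
contact_force: [-0.2, -0.0, -0.4]
opening: 0.458
finger_force: 0.0
```

```bash
python3 -c "
from h import *
s=r.get_state();print(s['q'].round(2),s['contact_force'],s['opening']*88,s['finger_force'])
p,q=goal(HOME,RR,.075);go(p,q,'grasp')
p,q=goal(HOME+[0,0,.0],RR,.235);go(p,q,'up')
p,q=goal(HOME,RR,.235);go(p+[0.03,.08,.02],q,'up2')"
```

```text
[ 1.02  0.87 -0.55  2.38  2.75  0.62 -2.39] [-0.18884337 -0.02499887 -0.3982562 ] 40.31192506924593 0.0
grasp dp [0.8, 0.5, -0.6] twist [-0.0, 0.001, -0.002] dist 0.001 t 5.825
up dp [0.7, 0.5, -160.6] twist [-0.0, 0.001, -0.002] dist 0.161 t 5.825
up2 dp [86.1, 8.9, -178.9] twist [-0.0, 0.001, -0.002] dist 0.199 t 5.825
```

Not closed yet; continue.

Emit:
step_arm([
  {"dp": [0, 0, 0], "twist": [0, 0, 0], "hand": -1},
  {"dp": [0, 0, 0], "twist": [0, 0, 0], "hand": -1},
  {"dp": [0, 0, 0], "twist": [0, 0, 0], "hand": -1},
  {"dp": [0, 0, 0], "twist": [0, 0, 0], "hand": -1},
  {"dp": [0, 0, 0], "twist": [0, 0, 0], "hand": -1},
])

```text
clock: 6.45
tool_pos: [0.4207, -0.339, 0.1252]
eef_rot: [0.798, 0.536, 0.154, 0.229]
contact_force: [1.8, -0.9, 3.5]
opening: 0.271
finger_force: 50.0
```

```bash
python3 -c "
from h import *
s=r.get_state();print(s['q'].round(2),s['contact_force'],s['opening']*88,s['finger_force'])
p,q=goal(HOME,RR,.075);go(p,q,'grasp')"
```

```text
[ 1.02  0.87 -0.55  2.38  2.75  0.63 -2.39] [ 1.83596017 -0.94661413  3.46321142] 23.817229127537097 49.96943689417094
grasp dp [0.8, -0.3, -0.7] twist [0.002, 0.001, -0.001] dist 0.001 t 6.45
```

Emit:
step_arm([
  {"dp": [0, 0, -10], "twist": [0, 0, 0], "hand": -1},
  {"dp": [0, 0, -35], "twist": [0, 0, 0], "hand": -1},
  {"dp": [0, 0, -70], "twist": [0, 0, 0], "hand": -1},
  {"dp": [0, 0, -105], "twist": [0, 0, 0], "hand": -1},
  {"dp": [0, 0, -105], "twist": [0, 0, 0], "hand": -1},
])

```text
clock: 7.08
tool_pos: [0.3655, -0.3166, 0.2144]
eef_rot: [0.799, 0.536, 0.153, 0.228]
contact_force: [-0.0, -0.4, -3.7]
opening: 0.268
finger_force: 50.0
```

```bash
python3 -c "
from h import *
s=r.get_state();print(s['tool_pos'],s['q'].round(2),s['contact_force'],s['opening']*88,s['finger_force'])
go([.45,-.22,.33],R.from_quat(s['eef_rot']),'m0')
go([.5,-.12,.33],Z(.4)*G,'m1')
go(st([0,.07,.3]),Z(SY+np.pi/2)*G,'pan')"
```

```text
[ 0.36552457 -0.31664393  0.21438914] [ 1.1   0.62 -0.6   2.47  2.73  0.45 -2.42] [-0.02997055 -0.40249197 -3.71591375] 23.620549597578304 49.95198084041476
m0 dp [121.5, 96.2, -76.4] twist [0.0, 0.0, 0.0] dist 0.173 t 7.075
m1 dp [233.0, 103.2, -72.1] twist [0.526, 0.219, -0.769] dist 0.265 t 7.075
pan dp [574.0, -13.5, -109.2] twist [0.354, 0.554, -1.945] dist 0.584 t 7.075
```

Emit:
step_arm([
  {"dp": [120, 96, -76], "twist": [0, 0, 0], "hand": -1},
  {"dp": [120, 96, -76], "twist": [0, 0, 0], "hand": -1},
  {"dp": [120, 96, -76], "twist": [0, 0, 0], "hand": -1},
  {"dp": [230, 103, -72], "twist": [0.52, 0.22, -0.77], "hand": -1},
  {"dp": [230, 103, -72], "twist": [0.52, 0.22, -0.77], "hand": -1},
])

```text
clock: 7.7
tool_pos: [0.4702, -0.2222, 0.3259]
eef_rot: [0.78, 0.56, 0.139, 0.243]
contact_force: [-0.8, -1.0, -3.4]
opening: 0.267
finger_force: 50.0
```

```bash
python3 -c "
from h import *
s=r.get_state();print(s['tool_pos'],s['q'].round(2),s['contact_force'],s['opening']*88,s['finger_force'])
go([.5,-.12,.33],Z(.4)*G,'m1')"
```

```text
[ 0.47021512 -0.22219093  0.3258602 ] [ 0.53  0.33 -0.29  2.28  1.73  0.17 -1.72] [-0.75631071 -0.99227041 -3.37234152] 23.456647680204807 49.95389895513654
m1 dp [105.9, 0.2, -11.7] twist [0.518, 0.26, -0.705] dist 0.107 t 7.7
```

Emit:
step_arm([
  {"dp": [100, 0, -12], "twist": [0.52, 0.26, -0.7], "hand": -1},
  {"dp": [100, 0, -12], "twist": [0.52, 0.26, -0.7], "hand": -1},
  {"dp": [100, 0, -12], "twist": [0.52, 0.26, -0.7], "hand": -1},
  {"dp": [100, 0, -12], "twist": [0.52, 0.26, -0.7], "hand": -1},
  {"dp": [100, 0, -12], "twist": [0.52, 0.26, -0.7], "hand": -1},
])

```text
clock: 8.32
tool_pos: [0.4966, -0.1248, 0.3303]
eef_rot: [0.659, 0.743, 0.05, 0.108]
contact_force: [0.8, -0.7, -3.1]
opening: 0.268
finger_force: 50.0
```

```bash
python3 -c "
from h import *
s=r.get_state();print(s['tool_pos'],s['q'].round(2),s['contact_force'],s['opening']*88,s['finger_force'])
go([.5,-.12,.33],Z(.4)*G,'m1')
go(st([0,.07,.3]),Z(SY+np.pi/2)*G,'pan')"
```

```text
[ 0.49659358 -0.12478471  0.3303385 ] [ 0.65  0.43 -0.75  1.99  0.6   0.67 -0.35] [ 0.80790846 -0.74130377 -3.1172892 ] 23.594644008593132 49.952931557781994
m1 dp [4.4, 3.8, 0.8] twist [0.204, 0.126, -0.279] dist 0.006 t 8.325
pan dp [362.0, 62.1, 9.7] twist [0.105, 0.241, -1.488] dist 0.367 t 8.325
```

Emit:
step_arm([
  {"dp": [362, 62, 10], "twist": [0.1, 0.24, -1.49], "hand": -1},
  {"dp": [362, 62, 10], "twist": [0.1, 0.24, -1.49], "hand": -1},
  {"dp": [362, 62, 10], "twist": [0.1, 0.24, -1.49], "hand": -1},
  {"dp": [362, 62, 10], "twist": [0.1, 0.24, -1.49], "hand": -1},
  {"dp": [362, 62, 10], "twist": [0.1, 0.24, -1.49], "hand": -1},
])

```text
clock: 8.95
tool_pos: [0.5197, 0.1836, 0.3025]
eef_rot: [0.258, 0.965, 0.019, 0.048]
contact_force: [1.2, -0.1, -3.1]
opening: 0.268
finger_force: 50.0
```

```bash
python3 -c "
from h import *
s=r.get_state();print(s['tool_pos'],s['q'].round(2),s['contact_force'],s['opening']*88,s['finger_force'])
go(st([0,.078,.25]),Z(SY+np.pi/2)*G,'pan')"
```

```text
[0.51970604 0.18363457 0.30254655] [ 0.13  0.64 -0.96  1.81  0.72  0.97 -0.09] [ 1.20349783 -0.12085572 -3.11150683] 23.554454183215142 49.95087786577642
pan dp [37.3, 52.8, 52.9] twist [0.036, 0.099, -0.567] dist 0.084 t 8.95
```

Emit:
step_arm([
  {"dp": [37, 53, 0], "twist": [0.036, 0.1, -0.567], "hand": -1},
  {"dp": [37, 53, 30], "twist": [0.036, 0.1, -0.567], "hand": -1},
  {"dp": [37, 53, 53], "twist": [0.036, 0.1, -0.567], "hand": -1},
  {"dp": [37, 53, 53], "twist": [0.036, 0.1, -0.567], "hand": -1},
  {"dp": [37, 53, 53], "twist": [0.036, 0.1, -0.567], "hand": -1},
])

```text
clock: 9.57
tool_pos: [0.5206, 0.248, 0.2522]
eef_rot: [-0.018, 1.0, 0.002, 0.002]
contact_force: [0.3, 0.4, -2.1]
opening: 0.266
finger_force: 50.0
```

```bash
cat >> h.py <<'E'
def f_hold(v,P):
    s=f_hold.s; Rs=R.from_quat(s['eef_rot'])*G.inv()*R.from_rotvec(v[:3]); o=s['tool_pos']+Rs.apply([v[3],v[4],v[5]])
    return np.abs(d_scr(Rs.inv().apply(P-o)))
E
python3 - <<'E'
from h import *
s=r.get_state();print(s['tool_pos'],s['q'].round(2),s['contact_force'])
go(st([0,.078,.25]),Z(SY+np.pi/2)*G,'pan')
snap('side','h.png')
for c in('side','top'):
    P=cloud(snap(c)); f_hold.s=s=r.get_state()
    q=P.reshape(-1,3); Rs=R.from_quat(s['eef_rot'])*G.inv(); l=Rs.inv().apply(q-s['tool_pos'])
    m=(np.abs(l[:,0])<.03)&(np.abs(l[:,1])<.085)&(l[:,2]>-.085)&(l[:,2]<-.04)
    o=least_squares(f_hold,[0,0,0,0,0,-.075],args=(q[m],),loss='cauchy',f_scale=.002,x_scale=[.05]*3+[.005]*3)
    print(c,m.sum(),o.x.round(4),np.median(f_hold(o.x,q[m])),np.nanpercentile(l[m],[1,99],axis=0).round(4).tolist())
E
```

```text
[0.52064845 0.24803888 0.25220926] [ 0.04  0.83 -1.06  1.7   0.8   1.1   0.33] [ 0.34564621  0.36942107 -2.0848099 ]
pan dp [1.4, 0.6, 2.2] twist [0.003, 0.003, -0.008] dist 0.003 t 9.575
side 1788 [ 0.0066 -0.0074  0.0015 -0.0009  0.0011 -0.0743] 0.000505076676670612 [[-0.0209, -0.0693, -0.0735], [0.0228, 0.0736, -0.0419]]
top 380 [-0.0097  0.0102  0.002  -0.0019  0.     -0.0762] 0.0010138468076671871 [[-0.0254, -0.0683, -0.0717], [0.018, -0.0052, -0.0416]]
```

View pics/h.png

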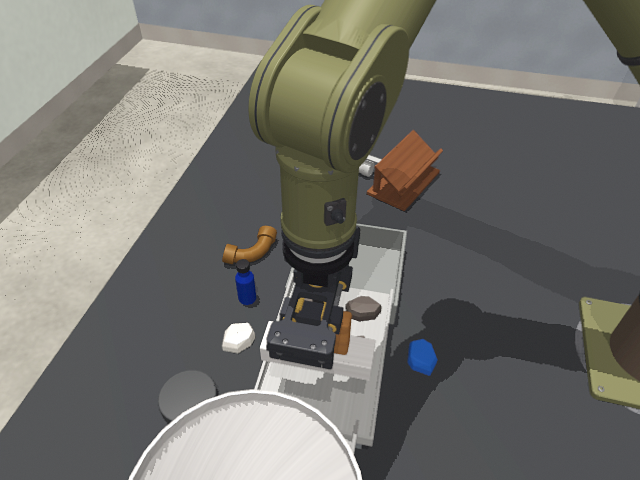

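The side picture shows the scraper held level over the empty back part of the pan (330,355), square with it, and the fit puts the underside 75 mm below the TCP. Lowering.

Emit:
step_arm([
  {"dp": [1, 1, 40], "twist": [0.003, 0.003, -0.008], "hand": -1},
  {"dp": [1, 1, 75], "twist": [0.003, 0.003, -0.008], "hand": -1},
  {"dp": [1, 1, 90], "twist": [0.003, 0.003, -0.008], "hand": -1},
  {"dp": [1, 1, 98], "twist": [0.003, 0.003, -0.008], "hand": -1},
  {"dp": [1, 1, 98], "twist": [0.003, 0.003, -0.008], "hand": -1},
])

```text
clock: 10.35
tool_pos: [0.5206, 0.2495, 0.155]
eef_rot: [-0.023, 1.0, 0.0, 0.001]
contact_force: [0.4, -0.1, -2.9]
opening: 0.267
finger_force: 50.0
```

```bash
python3 -c "
from h import *
s=r.get_state();print(s['tool_pos'],s['q'].round(2),s['contact_force'])
go(st([0,.078,.154]),Z(SY+np.pi/2)*G,'down')
go(st([0,-.155,.154]),Z(SY+np.pi/2)*G,'end')"
```

```text
[0.52063441 0.24952974 0.15501806] [-0.01  0.95 -0.96  1.79  0.95  0.95  0.22] [ 0.36481089 -0.13292789 -2.94523748]
down dp [1.4, -0.8, 1.0] twist [0.0, 0.002, 0.002] dist 0.002 t 10.35
end dp [2.0, -233.8, 0.9] twist [0.0, 0.002, 0.002] dist 0.234 t 10.35
```

Emit:
step_arm([
  {"dp": [1, -12, 1], "twist": [0, 0.002, 0.002], "hand": -1},
  {"dp": [1, -24, 1], "twist": [0, 0.002, 0.002], "hand": -1},
  {"dp": [1, -36, 1], "twist": [0, 0.002, 0.002], "hand": -1},
  {"dp": [1, -48, 1], "twist": [0, 0.002, 0.002], "hand": -1},
  {"dp": [1, -60, 1], "twist": [0, 0.002, 0.002], "hand": -1},
])

```text
clock: 10.98
tool_pos: [0.5223, 0.1883, 0.1535]
eef_rot: [-0.022, 1.0, -0.0, -0.0]
contact_force: [-0.3, 0.8, -2.3]
opening: 0.27
finger_force: 50.0
```

Emit:
step_arm([
  {"dp": [0, -12, 0], "twist": [0, 0, 0], "hand": -1},
  {"dp": [0, -24, 0], "twist": [0, 0, 0], "hand": -1},
  {"dp": [0, -36, 0], "twist": [0, 0, 0], "hand": -1},
  {"dp": [0, -48, 0], "twist": [0, 0, 0], "hand": -1},
  {"dp": [0, -60, 0], "twist": [0, 0, 0], "hand": -1},
])

```text
clock: 11.6
tool_pos: [0.5249, 0.1286, 0.1535]
eef_rot: [-0.022, 1.0, -0.0, -0.0]
contact_force: [1.1, 1.8, -1.5]
opening: 0.263
finger_force: 50.0
```

```bash
python3 -c "
from h import *
s=r.get_state();print(s['tool_pos'],s['q'].round(2),s['contact_force'])
go(st([0,-.155,.154]),Z(SY+np.pi/2)*G,'end')
a=snap('side','a.png')['pixels'];b=snap('top')['pixels']
cv2.imwrite('pics/w.png',np.hstack([cv2.resize(x,(400,400))[:,:,::-1] for x in(a[180:430,220:470],b[200:320,150:370])]))"
```

```text
[0.52494767 0.12862548 0.15345737] [ 0.21  0.92 -0.97  1.89  0.99  0.9   0.35] [ 1.075577    1.78890709 -1.52235096]
end dp [0.4, -112.9, -0.5] twist [0.0, -0.001, 0.0] dist 0.113 t 11.6
```

View pics/w.png

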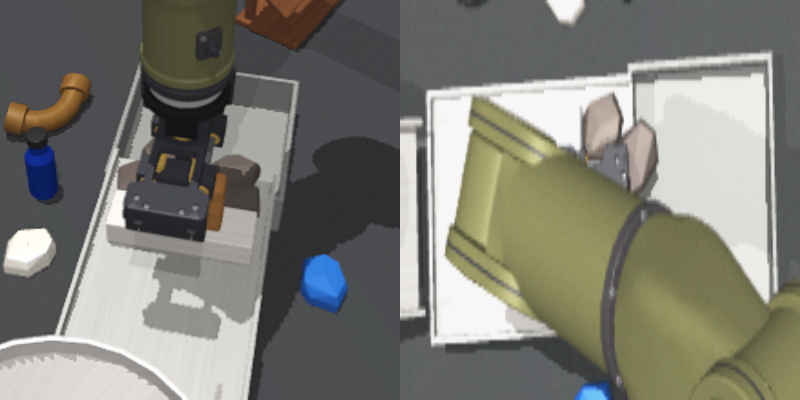

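The left half (side view) shows the scraper level with all its chips in front of it, and none behind on the cleared face. Both right-hand chips are visible in the top view at (600,125) and (640,155), nearing the edge. Continuing.

Emit:
step_arm([
  {"dp": [0, -10, 0], "twist": [0, 0, 0], "hand": -1},
  {"dp": [0, -20, 0], "twist": [0, 0, 0], "hand": -1},
  {"dp": [0, -30, 0], "twist": [0, 0, 0], "hand": -1},
  {"dp": [0, -40, 0], "twist": [0, 0, 0], "hand": -1},
  {"dp": [0, -50, 0], "twist": [0, 0, 0], "hand": -1},
])

```text
clock: 12.32
tool_pos: [0.5272, 0.0786, 0.1535]
eef_rot: [-0.022, 1.0, -0.0, -0.0]
contact_force: [0.1, 1.2, -2.5]
opening: 0.264
finger_force: 50.0
```

Emit:
step_arm([
  {"dp": [0, -10, 0], "twist": [0, 0, 0], "hand": -1},
  {"dp": [0, -20, 0], "twist": [0, 0, 0], "hand": -1},
  {"dp": [0, -30, 0], "twist": [0, 0, 0], "hand": -1},
  {"dp": [0, -40, 0], "twist": [0, 0, 0], "hand": -1},
  {"dp": [0, -50, 0], "twist": [0, 0, 0], "hand": -1},
])

```text
clock: 12.95
tool_pos: [0.5294, 0.0286, 0.1534]
eef_rot: [-0.022, 1.0, -0.0, -0.0]
contact_force: [0.6, 1.4, -3.2]
opening: 0.27
finger_force: 50.0
```

```bash
python3 -c "
from h import *
s=r.get_state();print(s['tool_pos'],s['q'].round(2),s['contact_force'])
go(st([0,-.15,.154]),Z(SY+np.pi/2)*G,'end')
a=snap('side')['pixels'];b=snap('top')['pixels']
cv2.imwrite('pics/w2.png',np.hstack([cv2.resize(x,(400,400))[:,:,::-1] for x in(a[180:430,220:470],b[200:320,150:370])]))"
```

```text
[0.52939082 0.02862263 0.15341831] [ 0.4   0.91 -0.97  1.92  1.    0.89  0.51] [ 0.60925716  1.41092436 -3.22502774]
end dp [0.4, -7.8, -0.6] twist [-0.0, -0.001, 0.0] dist 0.008 t 12.95
```

View pics/w2.png

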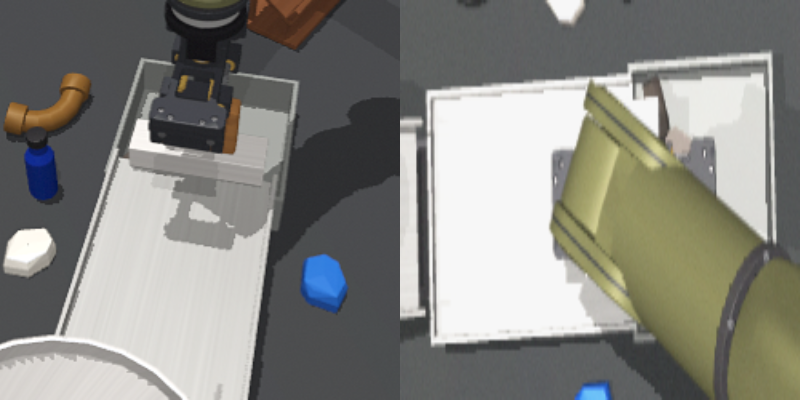

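The pan behind the scraper is empty, and chips show in the bin at top-view (655,105) and (680,145). One may be leaning on the bar, so I'll push a little further, then lift and look.

Emit:
step_arm([
  {"dp": [0, -10, 0], "twist": [0, 0, 0], "hand": -1},
  {"dp": [0, -20, 0], "twist": [0, 0, 0], "hand": -1},
  {"dp": [0, -25, 0], "twist": [0, 0, 0], "hand": -1},
  {"dp": [0, -25, 0], "twist": [0, 0, 0], "hand": -1},
  {"dp": [0, -25, -20], "twist": [0, 0, 0], "hand": -1},
])

```text
clock: 13.68
tool_pos: [0.5296, 0.0043, 0.1726]
eef_rot: [-0.023, 1.0, -0.0, -0.002]
contact_force: [0.7, 0.3, -2.8]
opening: 0.269
finger_force: 50.0
```

Emit:
step_arm([
  {"dp": [0, 0, -50], "twist": [0, 0, 0], "hand": -1},
  {"dp": [0, 0, -100], "twist": [0, 0, 0], "hand": -1},
  {"dp": [0, 90, -150], "twist": [0, 0, 0], "hand": -1},
  {"dp": [0, 180, -150], "twist": [0, 0, 0], "hand": -1},
  {"dp": [0, 180, -150], "twist": [0, 0, 0], "hand": -1},
])

```text
clock: 14.3
tool_pos: [0.5223, 0.1842, 0.3238]
eef_rot: [-0.022, 1.0, -0.0, 0.0]
contact_force: [0.8, 0.1, -3.0]
opening: 0.27
finger_force: 50.0
```

```bash
python3 - <<'E'
from h import *
s=r.get_state();print(s['tool_pos'],s['q'].round(2),s['contact_force'])
a=snap('side');b=snap('top')
for c,x in(('side',a),('top',b)):
    print(c,[(round(d['score'],2),(Z(SY).inv().apply(w(x,d['at'])-ST)-[0,-.22,.005]).round(3)) for d in r.search_frame(c,'chip0')])
cv2.imwrite('pics/w3.png',np.hstack([cv2.resize(x,(400,400))[:,:,::-1] for x in(a['pixels'][180:430,220:470],b['pixels'][200:320,250:370])]))
E
```

```text
[0.52230821 0.18424671 0.32382613] [ 0.18  0.72 -1.11  1.68  0.69  1.19  0.52] [ 0.78372232  0.06465627 -2.95185196]
side [(0.95, array([0.159, 0.193, 0.016])), (0.85, array([-0.153,  0.167,  0.02 ])), (0.33, array([0.209, 0.306, 0.018]))]
top [(0.81, array([0.162, 0.182, 0.016])), (0.61, array([0.064, 0.059, 0.053])), (0.57, array([-0.031,  0.035,  0.021])), (0.52, array([-0.038,  0.073,  0.04 ])), (0.27, array([ 0.036, -0.329,  0.033]))]
```

View pics/w3.png

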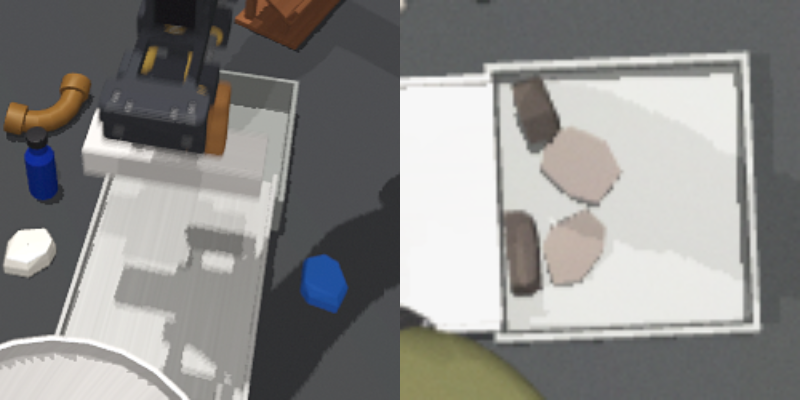

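All four chips are in the bin: two flat at (580,165) and (575,247) in the right half, two on edge at (535,112) and (522,252), all inside the walls. The pan is empty. Returning the scraper.

```bash
cat >> h.py <<'E'
RG=R.from_quat([.798,.536,.154,.229]); PG=np.array([.4207,-.339,.1252])
def back(dz,dx=.004): return PG+RG.apply([0,dx,-dz])
E
python3 -c "
from h import *
print(RG.as_matrix().round(3), (RR*G).as_matrix().round(3))
go([.5,-.12,.33],Z(.4)*G,'m1')"
```

```text
[[ 0.378  0.785  0.491]
 [ 0.926 -0.321 -0.2  ]
 [ 0.     0.53  -0.848]] [[ 0.377  0.785  0.491]
 [ 0.926 -0.32  -0.2  ]
 [-0.     0.53  -0.848]]
m1 dp [36.8, -303.0, -6.6] twist [-0.0, -0.0, 1.22] dist 0.305 t 14.5
```

Emit:
step_arm([
  {"dp": [37, -300, -7], "twist": [0, 0, 1.22], "hand": -1},
  {"dp": [37, -300, -7], "twist": [0, 0, 1.22], "hand": -1},
  {"dp": [37, -300, -7], "twist": [0, 0, 1.22], "hand": -1},
  {"dp": [37, -300, -7], "twist": [0, 0, 1.22], "hand": -1},
  {"dp": [37, -300, -7], "twist": [0, 0, 1.22], "hand": -1},
])

```text
clock: 15.12
tool_pos: [0.4975, -0.1237, 0.3296]
eef_rot: [0.436, 0.9, -0.001, -0.001]
contact_force: [0.9, -0.5, -3.0]
opening: 0.268
finger_force: 49.9
```

```bash
python3 -c "
from h import *
s=r.get_state();print(s['tool_pos'],s['q'].round(2),s['contact_force'])
go([.5,-.14,.33],Z(.2)*G,'m1')
go([.46,-.22,.33],RG,'m0')"
```

```text
[ 0.49749595 -0.12368152  0.32964071] [ 0.72  0.58 -0.94  1.78  0.54  1.05  0.25] [ 0.9148376  -0.48208881 -2.99616547]
m1 dp [-14.4, -8.1, -0.3] twist [-0.003, 0.001, 0.468] dist 0.017 t 15.125
m0 dp [-52.4, -89.1, -0.1] twist [-0.509, -0.293, 1.027] dist 0.103 t 15.125
```

Emit:
step_arm([
  {"dp": [-52, -89, 0], "twist": [-0.1, -0.06, 0.2], "hand": -1},
  {"dp": [-52, -89, 0], "twist": [-0.2, -0.11, 0.4], "hand": -1},
  {"dp": [-52, -89, 0], "twist": [-0.3, -0.17, 0.6], "hand": -1},
  {"dp": [-52, -89, 0], "twist": [-0.4, -0.23, 0.8], "hand": -1},
  {"dp": [-52, -89, 0], "twist": [-0.51, -0.293, 1.03], "hand": -1},
])

```text
clock: 15.75
tool_pos: [0.4601, -0.2174, 0.3296]
eef_rot: [0.742, 0.632, 0.127, 0.185]
contact_force: [0.9, 0.1, -4.4]
opening: 0.269
finger_force: 49.9
```

```bash
python3 -c "
from h import *
s=r.get_state();print(s['tool_pos'],s['q'].round(2),s['contact_force'])
go([.46,-.22,.33],RG,'m0')
go(back(.105),RG,'pre')"
```

```text
[ 0.46006744 -0.21735159  0.3296288 ] [ 0.77  0.35 -0.53  2.19  0.67  0.25 -0.47] [ 0.91383891  0.05438581 -4.43247502]
m0 dp [-2.6, 0.5, -0.1] twist [-0.103, -0.066, 0.212] dist 0.003 t 15.75
pre dp [-110.1, -113.9, 76.4] twist [-0.103, -0.066, 0.212] dist 0.176 t 15.75
```

Emit:
step_arm([
  {"dp": [-3, 0, 0], "twist": [-0.1, -0.066, 0.21], "hand": -1},
  {"dp": [-3, 0, 0], "twist": [-0.103, -0.066, 0.212], "hand": -1},
  {"dp": [-40, -40, 20], "twist": [-0.103, -0.066, 0.212], "hand": -1},
  {"dp": [-75, -75, 45], "twist": [-0.103, -0.066, 0.212], "hand": -1},
  {"dp": [-110, -114, 60], "twist": [-0.103, -0.066, 0.212], "hand": -1},
])

```text
clock: 16.38
tool_pos: [0.4056, -0.2683, 0.2745]
eef_rot: [0.797, 0.556, 0.103, 0.211]
contact_force: [-0.6, -1.3, -4.3]
opening: 0.266
finger_force: 50.0
```

```bash
python3 -c "
from h import *
s=r.get_state();print(s['tool_pos'],s['q'].round(2),s['contact_force'])
go(back(.105),RG,'pre');go(back(.03),RG,'near')"
```

```text
[ 0.40560758 -0.26826534  0.27445325] [ 0.84  0.43 -0.51  2.35  1.86  0.26 -1.74] [-0.64986154 -1.25656985 -4.27301027]
pre dp [-55.3, -39.5, 49.7] twist [-0.089, 0.053, 0.051] dist 0.084 t 16.375
near dp [-51.6, -32.7, 124.3] twist [-0.089, 0.053, 0.051] dist 0.138 t 16.375
```

Emit:
step_arm([
  {"dp": [-20, -15, 15], "twist": [-0.09, 0.053, 0.05], "hand": -1},
  {"dp": [-40, -30, 35], "twist": [-0.09, 0.053, 0.05], "hand": -1},
  {"dp": [-55, -39, 50], "twist": [-0.09, 0.053, 0.05], "hand": -1},
  {"dp": [-55, -39, 50], "twist": [-0.09, 0.053, 0.05], "hand": -1},
  {"dp": [-55, -39, 50], "twist": [-0.09, 0.053, 0.05], "hand": -1},
])

```text
clock: 17.0
tool_pos: [0.375, -0.318, 0.2177]
eef_rot: [0.797, 0.537, 0.155, 0.23]
contact_force: [-0.1, 0.9, -3.1]
opening: 0.268
finger_force: 50.0
```

```bash
python3 -c "
from h import *
s=r.get_state();print(s['tool_pos'],s['q'].round(2),s['contact_force'])
go(back(.105),RG,'pre');go(back(.01),RG,'near')"
```

```text
[ 0.3749605  -0.31795899  0.21769818] [ 1.23  0.67 -0.83  2.45  2.41  0.51 -2.1 ] [-0.11113415  0.92953492 -3.05985715]
pre dp [-2.2, -2.4, 0.1] twist [0.002, -0.002, 0.003] dist 0.003 t 17.0
near dp [-2.4, -2.6, 95.1] twist [0.002, -0.002, 0.003] dist 0.095 t 17.0
```

Emit:
step_arm([
  {"dp": [-2, -2, 25], "twist": [0.002, -0.002, 0.003], "hand": -1},
  {"dp": [-2, -2, 50], "twist": [0.002, -0.002, 0.003], "hand": -1},
  {"dp": [-2, -2, 75], "twist": [0.002, -0.002, 0.003], "hand": -1},
  {"dp": [-2, -2, 95], "twist": [0.002, -0.002, 0.003], "hand": -1},
  {"dp": [-2, -2, 95], "twist": [0.002, -0.002, 0.003], "hand": -1},
])

```text
clock: 17.62
tool_pos: [0.4208, -0.3377, 0.1359]
eef_rot: [0.797, 0.537, 0.154, 0.229]
contact_force: [-0.4, 0.0, -2.4]
opening: 0.268
finger_force: 50.0
```

```bash
python3 -c "
from h import *
s=r.get_state();print(s['tool_pos'],s['q'].round(2),s['contact_force'])
go(back(.0),RG,'home')"
```

```text
[ 0.42080955 -0.33769229  0.13591679] [ 1.15  0.91 -0.79  2.37  2.48  0.68 -2.1 ] [-0.44075077  0.033595   -2.42835054]
home dp [-1.3, -1.4, 9.3] twist [0.0, -0.0, 0.002] dist 0.009 t 17.625
```

Emit:
step_arm([
  {"dp": [-1, -1, 4], "twist": [0, 0, 0], "hand": -1},
  {"dp": [-1, -1, 7], "twist": [0, 0, 0], "hand": -1},
  {"dp": [-1, -1, 9], "twist": [0, 0, 0], "hand": -1},
  {"dp": [-1, -1, 9.5], "twist": [0, 0, 0], "hand": -1},
  {"dp": [-1, -1, 9.5], "twist": [0, 0, 0], "hand": -1},
])

```text
clock: 18.25
tool_pos: [0.4226, -0.341, 0.1271]
eef_rot: [0.798, 0.536, 0.154, 0.229]
contact_force: [0.2, -0.5, -2.0]
opening: 0.267
finger_force: 50.0
```

```bash
python3 -c "
from h import *
s=r.get_state();print(s['contact_force'])
go(back(.0),RG,'home')"
```

```text
[ 0.16679843 -0.51562428 -1.97334171]
home dp [1.1, 0.9, 0.2] twist [-0.0, 0.001, -0.0] dist 0.001 t 18.25
```

Emit:
step_arm([
  {"dp": [0, 0, 1], "twist": [0, 0, 0], "hand": -1},
  {"dp": [0, 0, 1], "twist": [0, 0, 0], "hand": -0.3},
  {"dp": [0, 0, 1], "twist": [0, 0, 0], "hand": 0},
  {"dp": [0, 0, 1], "twist": [0, 0, 0], "hand": 0.5},
  {"dp": [0, 0, 1], "twist": [0, 0, 0], "hand": 1},
])

```text
clock: 18.88
tool_pos: [0.4234, -0.3412, 0.1262]
eef_rot: [0.798, 0.536, 0.154, 0.229]
contact_force: [-0.5, -0.4, 0.7]
opening: 0.667
finger_force: 0.0
```

Emit:
step_arm([
  {"dp": [0, 0, 0], "twist": [0, 0, 0], "hand": 1},
  {"dp": [0, 0, 0], "twist": [0, 0, 0], "hand": 1},
  {"dp": [0, 0, 0], "twist": [0, 0, 0], "hand": 1},
  {"dp": [0, 0, 0], "twist": [0, 0, 0], "hand": 1},
  {"dp": [0, 0, 0], "twist": [0, 0, 0], "hand": 1},
])

```text
clock: 19.5
tool_pos: [0.4232, -0.3412, 0.1262]
eef_rot: [0.798, 0.536, 0.154, 0.229]
contact_force: [0.2, 0.1, -0.5]
opening: 1.004
finger_force: 0.0
```

Emit:
step_arm([
  {"dp": [0, 0, -25], "twist": [0, 0, 0], "hand": 1},
  {"dp": [0, 0, -60], "twist": [0, 0, 0], "hand": 1},
  {"dp": [0, 0, -95], "twist": [0, 0, 0], "hand": 1},
  {"dp": [0, 0, -130], "twist": [0, 0, 0], "hand": 1},
  {"dp": [0, 0, -130], "twist": [0, 0, 0], "hand": 1},
])

```text
clock: 20.12
tool_pos: [0.3587, -0.3153, 0.2379]
eef_rot: [0.798, 0.536, 0.153, 0.231]
contact_force: [-1.1, 0.5, -0.4]
opening: 1.001
finger_force: 0.0
```

```bash
python3 - <<'E'
from h import *
s=r.get_state();print(s['tool_pos'],s['contact_force'])
a=snap('side');b=snap('top')
Q=np.vstack([cloud(x).reshape(-1,3) for x in(a,b)])
P=crop(Q,[.36,-.46,.03],[.56,-.22,.2])
t=s['tool_pos']; Rt=R.from_quat(s['eef_rot']); P=P[Rt.inv().apply(P-t)[:,2]>.03]
def g(v,P):
    p=RR.inv().apply(P-SEAT); Rs=R.from_rotvec(v[3:]); pl=np.minimum(box(p,[-.0225,-.085,-.012],[.05,.085,0]),box(p,[-.0345,-.085,-.012],[-.0225,.085,.022]))
    return np.minimum(np.abs(d_scr(Rs.inv().apply(p-v[:3]))),np.abs(pl))
o=least_squares(g,np.zeros(6),args=(P,),loss='cauchy',f_scale=.002,x_scale=[.01]*3+[.05]*3);print(o.x.round(4),np.median(g(o.x,P)))
cv2.imwrite('pics/e.png',np.hstack([cv2.resize(x,(400,400))[:,:,::-1] for x in(a['pixels'][110:230,330:480],b['pixels'][200:360,250:500])]))
E
```

```text
[ 0.35871442 -0.31528386  0.23794092] [-1.05173272  0.46353102 -0.40868854]
[-0.0001  0.004   0.      0.0002 -0.008   0.0016] 0.0012437681191224516
```

View pics/e.png

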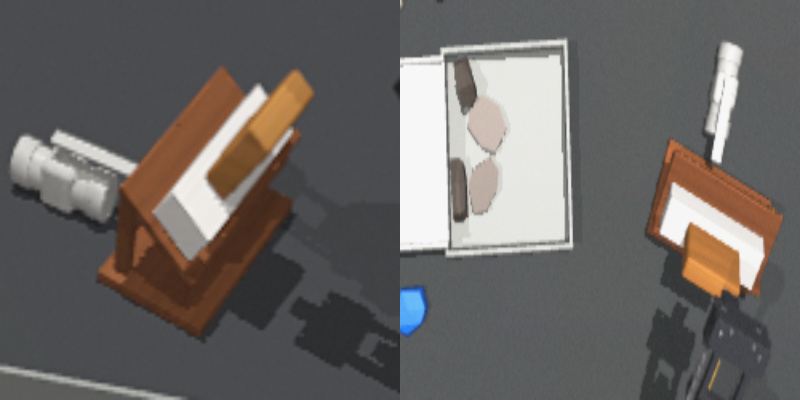

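The scraper lies seated in its rest against the ledge, 4 mm off the middle. All four chips are in the bin, and the gripper is clear at (740,340). Handing in.

```bash
python3 -c "
from h import *
print(r.finish_job())"
```

```text
the job is handed in; nothing more can be done
None
```

I handed in the job at about 20 s of the 64 s: all four chips are in the catch bin, the scraper is back in its sloped rest and released, and there was no sign of the pan being pressed down; no verdict came back.

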